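# Roll the grooved block over in the bench vise

### The job

The drilled top of the little hardwood block in the bench vise is finished. Slide the vise jaw back, take the block out, roll it a quarter turn so that its long groove faces straight up, and set it down flat on the vise bed, midway along the jaws, with its length still running along them; then slide the jaw firmly up so that the block stays clamped against the fixed jaw. Leave the other things on the bench where they are.

Things in the scene. Friction and masses are not known exactly. Their poses are not given: they have to be found in the camera images.
- vise: Small grey bench vise, fixed. Origin: on the bench under the bed's middle; z up, x along the jaws, y the way the sliding jaw opens. Base plate 90 (x) by 240 by 10 mm, y -110 to 130. Bed: rail 36 mm wide in x, y -75 to 55, flat top at z = 45. Fixed jaw on it, 36 mm wide, 22 mm high, y -58 to its clamping face at y = -25. Bracket 36 mm wide at y 113 to 127, top at z = 32.
- jaw: Sliding jaw (axes as the vise), 36 mm wide, 22 mm high, 23 mm thick; origin on the bed top at the middle of its clamping face, which looks to -y. A low bar (18 mm wide, 11 mm high) joins its back to an upright steel grip plate. It slides stiffly (about 6 N), stays where left, and pushed hard against the block it keeps its clamping force.
- jaw_slide (a joint): Slide of the jaw in m: 0 to 0.045, growing as it opens (to the vise's +y). The clear gap between the jaw faces is 0.030 + this value.
- jaw_grip (a point): Middle of the top edge of the jaw's upright grip plate, 66 mm in +y behind the jaw's face, 32 mm above the bed top. The plate is 24 mm wide in the vise's x, 12 mm thick in y; pinch it from above by its narrow edges, across x. Beside it is free space down to 35 mm above the bench.
- block: Hardwood block, 60 mm long (x), 40 wide (y), 50 high (z), 85 g, at first loose in the vise, z up, x along the jaws, overhanging bed and jaws by about 12 mm at each end. Origin: middle of its first underside. Two dark 12 mm holes in its +z face. A groove 14 mm wide, 8 deep runs along the middle of its -y side, at first towards the fixed jaw. Once turned it is 40 high, 50 wide between the jaws.
- groove (a point): Middle of the block's grooved side, in the plane of that side (block frame: 0, -20, 25 mm).
- jar: Bystander: closed glass jar, 64 mm across, 85 mm high; origin middle of its underside.
- mug: Bystander: white mug, 80 mm across, 95 mm high, handle at its +y; origin middle of its underside.
- tape: Bystander: empty cardboard tape core lying flat, 96 mm across, 25 mm high; origin middle of its underside.
- screwdriver: Bystander: screwdriver lying on the bench, along its x; origin under its middle.
Things that resemble listed ones, but are neither listed nor needed, are in the scene too. Of the things shaped like the block, the wooden one is meant.

How it is judged:
At the end, for the whole second after the job is handed in: The block lies flat on the vise bed, groove up (grooved side 40 mm above the bed within 2.5 mm, square to bed and jaws within 0.06 rad), within 15 mm of the jaws' middle and 3 mm of bearing on the fixed jaw, clamped by the sliding jaw with over 1.5 N, at rest (z of groove in the frame of vise between 0.0825 and 0.0875 m and angle between the y axis of block and the z axis of vise, either way round below 0.06 rad and angle between the x axis of block and the x axis of vise, either way round below 0.06 rad and x of groove in the frame of vise between -0.015 and 0.015 m and y of groove in the frame of vise between -0.003 and 0.003 m and contact force between jaw and block above 1.5 N and linear speed of block below 0.01 m/s); the robot touches nothing.
It fails at once if the jar is moved by more than 30 mm (distance of jar from where it was at the start of the episode above 0.03 m).
It fails at once if the mug is moved by more than 30 mm (distance of mug from where it was at the start of the episode above 0.03 m).
It fails at once if the tape is moved by more than 30 mm (distance of tape from where it was at the start of the episode above 0.03 m).
It fails at once if the screwdriver is moved by more than 30 mm (distance of screwdriver from where it was at the start of the episode above 0.03 m).
It also fails if it takes over 64 s, if anything falls off the work surface, if the arm or the gripper's body presses on something with over 40 N, if the wrist force passes 120 N, or if a joint passes its speed limit or range.

### The arm

A 6-joint arm with a two-finger parallel gripper is mounted at the origin on the work surface. World frame = base frame: x ahead of the robot, y to its left, z up, the work surface at z = 0. Lengths are in m, angles in rad, forces in N, time in s.
With the tool pointing down it reaches from about 0.4 to 0.825 m from the base axis. Payload 7 kg.
Tool frame: the origin (TCP) lies midway between the tips of the shut fingers; the grasp point (between the pads) lies hold_point_z behind it (hold_point_z is the distance from the TCP to the grasp point, in m); z points along the fingers, y is the line along which they close (so a half turn about z gives the same grasp; the last joint's range is limited). The gripper opens to 88 mm and grips with 3 to 60 N. Pads are 19 mm wide; open, the fingers measure 130 mm over their backs; the gripper's body (78 mm by 193 mm) begins 47 mm behind the grasp point.
Start: joints at [1.459, 0.359, 0.012, 0, -1.224, -0.288], TCP at [0.263, 0.622, 0.227] pointing down, gripper open.
Joint ranges: [-3.07, 3.07], [-1.43, 2.12], [-1.02, 1.25], [-3.03, 1.67], [-3.05, -0], [-3.03, 3.03]. Speed limits (rad/s): [2.39, 2.39, 3.01, 3.14, 3.14, 3.14].

### API

Orientations are given as [roll, pitch, yaw] about the fixed x, y, z axes, in that order (R = Rz(yaw) Ry(pitch) Rx(roll)).
In Python, from station import * gives the robot as it stands.
- The arm moves only by the tool apply_moves, never from a script. Its argument "steps" is a list of rows, each an object with "translation": the shift along the world's x, y, z scaled (see below), a list of three; "rotation": the turn, a rotation vector about the world's x, y, z scaled (see below), a list of three. A call has exactly 10 rows; each row is the pose to reach, as a shift and turn from the pose commanded when the call began; what a row does not reach only later rows make up. The controller multiplies each number of a shift by 250 mm and each number of a turn by 30 degrees. A row lasts 1/12 s, in which the tool goes at most 41.7 mm and 7.16 degrees, less where a joint would pass 70% of its speed; a pose out of reach is approached as far as the arm can. A call with a number of a shift or a turn outside -1 to 1 is refused whole. A call with a gripper value outside its range is refused whole. "jaw" is the closure, from -1 (fully open) to 1 (shut), so that 0 is half open, set as the call begins (left out, the last holds). The fingers move at their own pace and stop on an object; "newtons" is the grip in N (left out, the last holds). Time passes only in rows, so rows that repeat a pose let the fingers close, or fill a call up. It gives the time, the measured TCP pose, the force, the opening and the grip force at its end, in the units of the state.
- get_state(): the state, without advancing time (a new reading comes with each control period).
- grab_frame(name): name is "scene" or "top" or "wrist"; returns the picture (480x640x3 uint8, blue, green, red); there is no depth.
- camera_model(name): a dict with "fx", "fy", "cx", "cy" (pixels), "k1" (the pictures are not rectified: a ray, as slopes to the right and down, at radius r is drawn at 1 + k1 r^2 times it, then the intrinsics apply), "xyz" and "rotation" of the camera in the world. Camera axes: x right, y down, z forward; pixel columns grow to the right and rows downward; lengths in m; the calibration is good to about 2 mm. A picture is of the moment at which its call begins: read the wrist's pose just before it. camera_model takes no time and is no camera call; for the wrist camera it gives the pose at the moment of the call.
- job_done(): hands the job in; it is judged then, once.
The state is a dict: "t": time; "q": joint angles; "qd": joint speeds; "joint_efforts": joint torques, N m; "eef_pos": TCP position; "ee_rot": TCP orientation; "force": force on the tool from outside, world axes, zero at the start; "moment": the same for the moment, N m; "width": finger opening in m; "gripper_force": force on a finger pad.
Only numpy, scipy, OpenCV 4.12 (cv2) and the standard library are available. Lean on these libraries where they do the work, as an engineer would, in place of code of your own. Each camera call takes 0.05 s, during which the arm holds its last target. There are 200 camera calls.

## Working session

There is one attempt and no reset: what is moved stays moved. The work goes in short steps, Python scripts to look and compute and a tool call to move; the robot and the scene stay as the last step left them, time stands still between calls to the robot, and variables do not carry over. Pictures are saved under pics/ and viewed, at most 10 in all, crops included, and the job is handed in when it is done.

Besides the shell and the picture viewer there is one more tool, called by a JSON object that holds its "name" and its "arguments". apply_moves: Moves the arm, as the interface text tells. Shifts and turns lie within -1 to 1; 1 stands for 250 mm of shift or 30 degrees of turn. Its arguments: {"type":"object","properties":{"steps":{"type":"array"},"jaw":{"type":"number"},"newtons":{"type":"number"}},"required":["steps"]}

```bash
ls; mkdir -p pics; python3 - <<'E'
from station import *
import cv2
for n in("scene","top","wrist"):
    m=camera_model(n);cv2.imwrite(f"pics/{n}0.png",grab_frame(n));print(n,m)
s=get_state();print(s)
E
```

```text
pics
scene {'fx': 505.49677695757464, 'fy': 505.49677695757464, 'cx': 321.91823046757, 'cy': 240.00150914859728, 'k1': 0.050145503487400336, 'xyz': array([0.96844131, 0.43421404, 1.07347138]), 'rotation': array([-2.60227049,  0.007088  ,  2.35736676])}
top {'fx': 538.7338642696753, 'fy': 538.7338642696753, 'cx': 310.74253160317926, 'cy': 237.8807896306091, 'k1': -0.12078235530778256, 'xyz': array([ 0.41524724, -0.01942543,  1.16509801]), 'rotation': array([-3.00825798,  0.00739993, -1.59075998])}
wrist {'fx': 341.3530639645266, 'fy': 341.3530639645266, 'cx': 318.53361209935656, 'cy': 238.85095435831906, 'k1': 0.009432477658305367, 'xyz': array([0.3378813 , 0.58888168, 0.38274361]), 'rotation': array([ 2.83610170e+00, -1.12582507e-03, -1.97087316e+00])}
{'t': 0.15, 'q': array([ 1.45910200e+00,  3.59201594e-01,  1.12683824e-02, -2.21024155e-04,
       -1.22411901e+00, -2.88056926e-01]), 'qd': array([-0.00095329, -0.00125303,  0.00253862,  0.00201474,  0.00176743,
        0.00020576]), 'joint_efforts': array([-4.25726794e-04, -5.83274066e+01,  2.93291688e+01,  7.00118244e+00,
        8.80475010e-03, -1.11319928e-04]), 'eef_pos': array([0.26262163, 0.62140998, 0.225857  ]), 'ee_rot': array([ 3.14032947e+00, -1.57570182e-04, -3.99826381e-01]), 'force': array([-0.355451  ,  0.72307279,  0.2483111 ]), 'moment': array([-0.02911638, -0.00504275,  0.00309849]), 'gripper_force': 0.0, 'width': 0.08734882766949846}
```

View pics/top0.png

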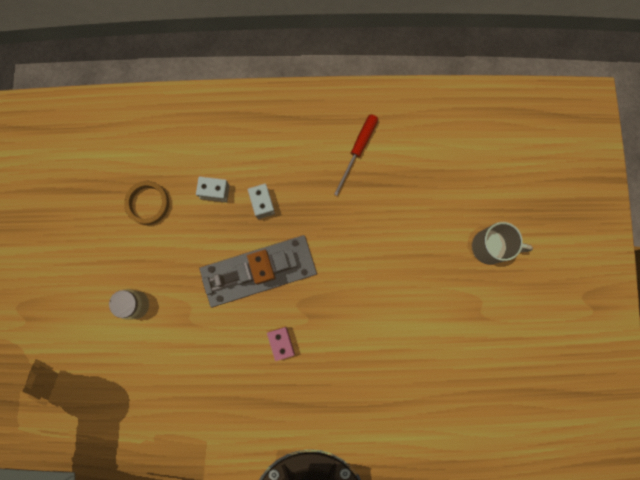

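View pics/scene0.png

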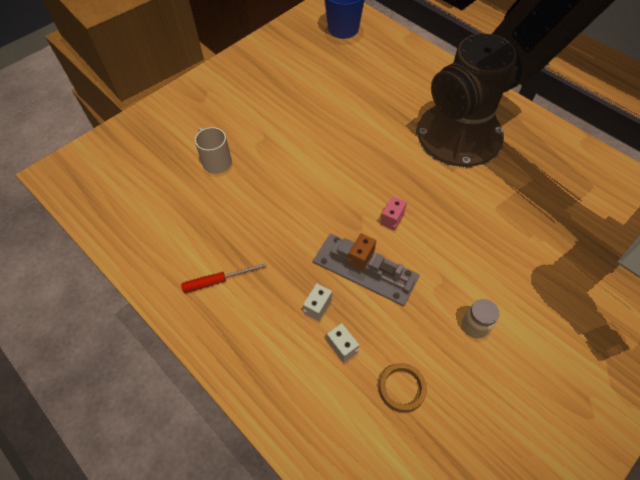

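The top view shows the wooden block in the vise at about (261,266), with the vise's +y pointing image-left towards the grip plate near (213,283). The white and pink lookalikes are off to the sides. I'll measure the vise and block next.

```bash
cat > h.py <<'E'
import numpy as np, cv2
from scipy.spatial.transform import Rotation as R
def ray(m,uv):
    uv=np.atleast_2d(uv).astype(float)
    d=(uv-[m['cx'],m['cy']])/[m['fx'],m['fy']]; s=d.copy()
    for _ in range(20): s=d/(1+m['k1']*(s**2).sum(1,keepdims=True))
    return np.c_[s,np.ones(len(s))]@R.from_euler('xyz',m['rotation']).as_matrix().T
def plane(m,uv,z):
    r=ray(m,uv); return (m['xyz']+r*((z-m['xyz'][2])/r[:,2])[:,None])
def pix(m,p):
    c=(np.atleast_2d(p)-m['xyz'])@R.from_euler('xyz',m['rotation']).as_matrix()
    s=c[:,:2]/c[:,2:]; s=s*(1+m['k1']*(s**2).sum(1,keepdims=True))
    return s*[m['fx'],m['fy']]+[m['cx'],m['cy']]
E
python3 - <<'E'
from h import *; from station import *
for n in("top","scene"):
    m=camera_model(n); im=cv2.imread(f"pics/{n}0.png"); hsv=cv2.cvtColor(im,cv2.COLOR_BGR2HSV)
    mask=((hsv[...,1]<70)&(hsv[...,2]>30)).astype(np.uint8)
    if n=="top": mask[:225]=0;mask[315:]=0;mask[:,:190]=0;mask[:,325:]=0
    else: mask[:225]=0;mask[310:]=0;mask[:,:308]=0;mask[:,425:]=0
    cs,_=cv2.findContours(mask,0,2); c=max(cs,key=cv2.contourArea)
    r=cv2.minAreaRect(plane(m,c[:,0],0.01)[:,:2].astype(np.float32)); print(n,r, cv2.boxPoints(r))
    bl=((hsv[...,0]<11)&(hsv[...,1]>120)).astype(np.uint8); k=np.zeros_like(bl)
    x,y,w,h=cv2.boundingRect(c);k[y:y+h,x:x+w]=bl[y:y+h,x:x+w]
    cs,_=cv2.findContours(k,0,2); b=max(cs,key=cv2.contourArea)
    print(cv2.boundingRect(b),cv2.minAreaRect(plane(m,b[:,0],0.095)[:,:2].astype(np.float32)))
    x0,y0=x-15,y-15; cr=cv2.resize(im[y0:y+h+15,x0:x+w+15],None,fx=3,fy=3,interpolation=2)
    cv2.drawContours(cr,[((c-[x0,y0])*3)],-1,(0,255,0));cv2.drawContours(cr,[((b-[x0,y0])*3)],-1,(255,0,0))
    cv2.imwrite(f"pics/{n}c.png",cr)
a,b=cv2.imread("pics/topc.png"),cv2.imread("pics/scenec.png")
W=max(a.shape[1],b.shape[1]);f=lambda i:cv2.copyMakeBorder(i,0,0,0,W-i.shape[1],0)
cv2.imwrite("pics/both.png",np.vstack([f(a),f(b)])[:600])
E
```

```text
top ((0.5013636946678162, 0.10278162360191345), (0.08704843372106552, 0.23768764734268188), 16.30066680908203) [[ 0.42623222  0.20463188]
 [ 0.4929459  -0.0235012 ]
 [ 0.5764952   0.00093137]
 [ 0.5097815   0.22906445]]Traceback (most recent call last):
  File "<stdin>", line 11, in <module>
ValueError: max() iterable argument is empty
```

```bash
python3 - <<'E'
from h import *; from station import *
for n,p,win in(("top",(258,262),(195,228,125,85)),("scene",(362,250),(305,225,120,85))):
    m=camera_model(n); im=cv2.imread(f"pics/{n}0.png"); hsv=cv2.cvtColor(im,cv2.COLOR_BGR2HSV)
    print(n,hsv[p[1]-6:p[1]+14:4,p[0]].tolist())
    x,y,w,h=win
    r=hsv[y:y+h,x:x+w]; H=r[...,0]; 
    g=((r[...,1]<70)&(r[...,2]>30)).astype(np.uint8)
    cs,_=cv2.findContours(g,0,2); c=max(cs,key=cv2.contourArea)+np.array([x,y])
    q=cv2.minAreaRect(plane(m,c[:,0],0.01)[:,:2].astype(np.float32)); print(q)
    cr=cv2.resize(im[y:y+h,x:x+w],None,fx=5,fy=5,interpolation=2)
    cr=cv2.convertScaleAbs(cr,alpha=1.6)
    cv2.imwrite(f"pics/{n}c.png",cr[:,:])
a,b=cv2.imread("pics/topc.png"),cv2.imread("pics/scenec.png")
W=625;f=lambda i:cv2.copyMakeBorder(i,0,0,0,W-i.shape[1],0)
cv2.imwrite("pics/both.png",cv2.resize(np.vstack([f(a),f(b)]),None,fx=.7,fy=.7))
E
```

```text
top [[13, 169, 83], [14, 101, 53], [14, 200, 126], [14, 204, 126], [14, 198, 120]]
((0.5013636946678162, 0.10278162360191345), (0.08704843372106552, 0.23768764734268188), 16.30066680908203)
scene [[13, 207, 139], [13, 208, 137], [13, 195, 119], [13, 205, 138], [13, 187, 82]]
((0.503962516784668, 0.10435183346271515), (0.09239473193883896, 0.23549799621105194), 16.242137908935547)
```

View pics/both.png

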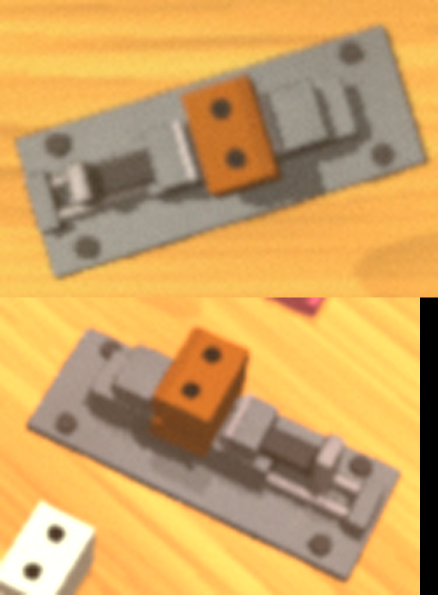

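The crop shows the block nearly touching the sliding jaw. Its holes are at about (258,259) and (262,273) in the top view, and the grip plate at about (218,280). Next I turn these into points in both views.

```bash
python3 - <<'E'
from h import *; from station import *
T=camera_model("top");S=camera_model("scene")
yaw=np.radians(16.27);ex=np.array([np.cos(yaw),np.sin(yaw)]);ey=np.array([-ex[1],ex[0]])
o=np.array([.5027,.1036])-.01*ey;print("o",o,ex,ey)
v=lambda p:np.round(np.c_[(p[:,:2]-o)@ex,(p[:,:2]-o)@ey]*1e3,1).tolist()
h=plane(T,[(258.1,258.9),(262.1,273.4)],.095);print("holes T",v(h))
h=plane(S,[(365.3,241.6),(359.3,251.3)],.095);print("holes S",v(h))
print("plate T",v(plane(T,[(217.9,280.3)],.077)),"S",v(plane(S,[(400.1,268.4)],.077)))
print(get_state()['t'])
E
```

```text
o [0.50550164 0.09400048] [0.95995212 0.28016412] [-0.28016412  0.95995212]
holes T [[12.1, -6.0], [-18.1, -5.3]]
holes S [[-13.1, -3.6], [15.8, -4.2]]
plate T [[-3.0, 86.0]] S [[1.9, 91.0]]
0.15
```

{"name": "apply_moves", "arguments": {"steps": [{"translation": [0.06,-0.13,0],"rotation": [0,0,-0.15]},{"translation": [0.12,-0.26,0],"rotation": [0,0,-0.3]},{"translation": [0.18,-0.39,0],"rotation": [0,0,-0.45]},{"translation": [0.24,-0.52,0],"rotation": [0,0,-0.6]},{"translation": [0.3,-0.65,0],"rotation": [0,0,-0.7]},{"translation": [0.36,-0.78,0],"rotation": [0,0,-0.8]},{"translation": [0.42,-0.91,0],"rotation": [0,0,-0.9]},{"translation": [0.46,-1,0],"rotation": [0,0,-1]},{"translation": [0.46,-1,0],"rotation": [0,0,-1]},{"translation": [0.46,-1,0],"rotation": [0,0,-1]}], "jaw": -1}}

```text
t: 0.98
eef_pos: [0.3782, 0.3706, 0.2268]
ee_rot: [-3.141, 0.0, -0.925]
force: [-0.1, 0.5, -0.5]
width: 0.0879
gripper_force: 0.0
```

```bash
python3 - <<'E'
import station
print([n for n in dir(station) if not n.startswith('__')], getattr(station,'hold_point_z',None))
s=station.get_state();print(s)
E
```

```text
['Unreachable', 'camera_model', 'get_state', 'grab_frame', 'hold_point_z', 'job_done'] 0.0188
{'t': 0.9833, 'q': array([ 1.14576896e+00,  1.18460700e-01, -3.06876205e-01, -1.04866055e-04,
       -1.14493039e+00, -5.00280896e-01]), 'qd': array([0.0286708 , 0.02059771, 0.02161198, 0.00130197, 0.00335175,
       0.00516061]), 'joint_efforts': array([ -0.95603675, -38.97280097,  27.74235785,   6.72039986,
        -0.11948571,  -0.07621767]), 'eef_pos': array([0.37822951, 0.37059575, 0.22683036]), 'ee_rot': array([-3.14117428e+00,  3.37574685e-04, -9.25351493e-01]), 'force': array([-0.06820989,  0.46599319, -0.53069868]), 'moment': array([ 0.06831348,  0.01158615, -0.04034511]), 'gripper_force': 0.0, 'width': 0.08790891609961775}
```

{"name": "apply_moves", "arguments": {"steps": [{"translation": [0.07,-0.13,0],"rotation": [0,0,-0.12]},{"translation": [0.14,-0.26,0],"rotation": [0,0,-0.24]},{"translation": [0.21,-0.39,0],"rotation": [0,0,-0.36]},{"translation": [0.28,-0.52,0],"rotation": [0,0,-0.48]},{"translation": [0.35,-0.65,0],"rotation": [0,0,-0.6]},{"translation": [0.41,-0.77,0],"rotation": [0,0,-0.69]},{"translation": [0.41,-0.77,0],"rotation": [0,0,-0.69]},{"translation": [0.41,-0.77,0],"rotation": [0,0,-0.69]},{"translation": [0.41,-0.77,0],"rotation": [0,0,-0.69]},{"translation": [0.41,-0.77,0],"rotation": [0,0,-0.69]}]}}

```text
t: 1.82
eef_pos: [0.48, 0.1804, 0.2264]
ee_rot: [3.141, 0.0, -1.283]
force: [0.1, 0.5, 0.0]
width: 0.0876
gripper_force: 0.0
```

```bash
python3 - <<'E'
from h import *; from station import *
import pickle
m=camera_model("wrist");im=grab_frame("wrist");s=get_state();print(s['q'],s['eef_pos'],s['ee_rot'])
pickle.dump((m,s),open("w1.pkl","wb"));cv2.imwrite("pics/w1.png",im)
E
```

```text
[ 7.43040839e-01  9.03382111e-02 -3.40097586e-01 -1.50681259e-04
 -1.14046407e+00 -4.54645551e-01] [0.47991421 0.18050739 0.22643465] [ 3.14143949e+00  7.75531912e-05 -1.28246391e+00]
```

View pics/w1.png

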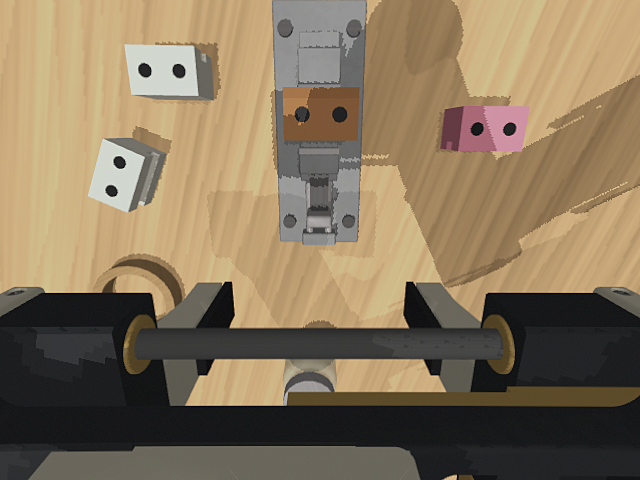

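The wrist view has the vise upright in the frame. The holes are at (302,114) and (340,114), and the grip plate top is near (319,221).

```bash
python3 - <<'E'
from h import *; import pickle
m,s=pickle.load(open("w1.pkl","rb"))
print(m['xyz'],m['rotation'],"tcp",pix(m,s['eef_pos']),"below",pix(m,s['eef_pos']-[0,0,.15]))
yaw=np.radians(16.27);ex=np.array([np.cos(yaw),np.sin(yaw)]);ey=np.array([-ex[1],ex[0]]);o=np.array([.5055,.094])
v=lambda p:np.round(np.c_[(p[:,:2]-o)@ex,(p[:,:2]-o)@ey]*1e3,1).tolist()
print("holes",v(plane(m,[(302,114.5),(340,114.5)],.095)))
print("plate corners",v(plane(m,[(281,241),(358,241),(365,0),(273,0)],.01)))
print("blk far/near edge",v(plane(m,[(283,87),(359,88),(359,142),(283,139)],.095)))
im=cv2.imread("pics/w1.png")[140:250,265:375]
cv2.imwrite("pics/w1c.png",cv2.resize(im,None,fx=5,fy=5,interpolation=2))
E
```

```text
[0.50312158 0.10110366 0.3834246 ] [ 2.83558402e+00  1.64287521e-04 -2.85372774e+00] tcp [[318.01552643 300.61993586]] below [[318.27537586 224.23556307]]
holes [[12.9, -4.9], [-17.2, -5.0]]
plate corners [[42.4, 128.2], [-46.1, 127.9], [-43.3, -109.1], [42.8, -108.8]]
blk far/near edge [[27.4, -24.8], [-31.5, -24.3], [-33.2, 15.9], [28.5, 13.9]]
```

View pics/w1c.png

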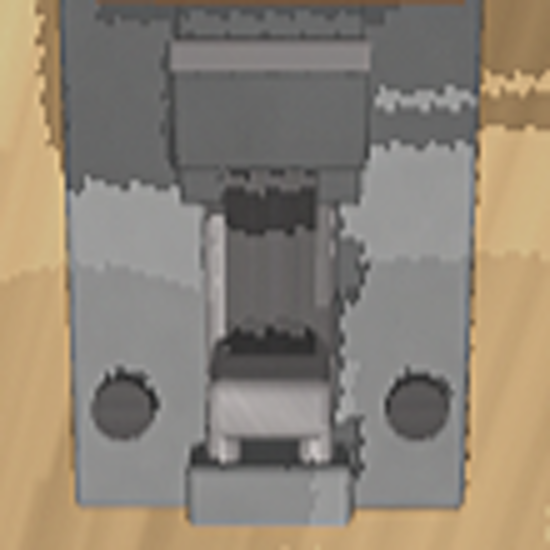

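```bash
python3 - <<'E'
from h import *; import pickle
m,s=pickle.load(open("w1.pkl","rb"))
yaw=np.radians(16.27);ex=np.array([np.cos(yaw),np.sin(yaw)]);ey=np.array([-ex[1],ex[0]]);o=np.array([.5055,.094])
v=lambda p:np.round(np.c_[(p[:,:2]-o)@ex,(p[:,:2]-o)@ey]*1e3,1).tolist()
c=lambda l:np.array(l)/5+[265,140]
print("grip plate top",v(plane(m,c([(212,375),(332,375),(332,435),(212,435)]),.077)))
print("jaw top",v(plane(m,c([(175,40),(370,40),(370,70),(175,70),(175,165),(370,165)]),.067)))
E
```

```text
grip plate top [[9.7, 81.3], [-12.4, 81.2], [-12.6, 92.7], [9.8, 92.8]]
jaw top [[16.3, 22.1], [-18.6, 22.0], [-18.8, 27.2], [16.4, 27.4], [16.6, 44.3], [-19.1, 44.1]]
```

{"name": "apply_moves", "arguments": {"steps": [{"translation": [0,-0.006,-0.12],"rotation": [0,0,-0.008]},{"translation": [0,-0.012,-0.24],"rotation": [0,0,-0.008]},{"translation": [0,-0.012,-0.36],"rotation": [0,0,-0.008]},{"translation": [0,-0.012,-0.48],"rotation": [0,0,-0.008]},{"translation": [0,-0.012,-0.58],"rotation": [0,0,-0.008]},{"translation": [0,-0.012,-0.66],"rotation": [0,0,-0.008]},{"translation": [0,-0.012,-0.71],"rotation": [0,0,-0.008]},{"translation": [0,-0.012,-0.71],"rotation": [0,0,-0.008]},{"translation": [0,-0.012,-0.71],"rotation": [0,0,-0.008]},{"translation": [0,-0.012,-0.71],"rotation": [0,0,-0.008]}]}}

```text
t: 2.7
eef_pos: [0.4807, 0.1773, 0.0499]
ee_rot: [-3.14, 0.0, -1.287]
force: [-0.3, 0.8, 0.6]
width: 0.0879
gripper_force: 0.0
```

{"name": "apply_moves", "arguments": {"steps": [{"translation": [0,0,0],"rotation": [0,0,0]},{"translation": [0,0,0],"rotation": [0,0,0]},{"translation": [0,0,0],"rotation": [0,0,0]},{"translation": [0,0,0],"rotation": [0,0,0]},{"translation": [0,0,0],"rotation": [0,0,0]},{"translation": [0,0,0],"rotation": [0,0,0]},{"translation": [0,0,0],"rotation": [0,0,0]},{"translation": [0,0,0],"rotation": [0,0,0]},{"translation": [0,0,0],"rotation": [0,0,0]},{"translation": [0,0,0],"rotation": [0,0,0]}], "jaw": 1, "newtons": 30}}

```text
t: 3.53
eef_pos: [0.4802, 0.1762, 0.049]
ee_rot: [3.141, -0.0, -1.289]
force: [0.2, -0.1, 1.0]
width: 0.0266
gripper_force: 0.0
```

{"name": "apply_moves", "arguments": {"steps": [{"translation": [0,0,0],"rotation": [0,0,0]},{"translation": [0,0,0],"rotation": [0,0,0]},{"translation": [0,0,0],"rotation": [0,0,0]},{"translation": [-0.006,0.02,0],"rotation": [0,0,0]},{"translation": [-0.012,0.04,0],"rotation": [0,0,0]},{"translation": [-0.018,0.06,0],"rotation": [0,0,0]},{"translation": [-0.024,0.08,0],"rotation": [0,0,0]},{"translation": [-0.03,0.104,0],"rotation": [0,0,0]},{"translation": [-0.03,0.104,0],"rotation": [0,0,0]},{"translation": [-0.03,0.104,0],"rotation": [0,0,0]}]}}

```text
t: 4.37
eef_pos: [0.4735, 0.2027, 0.0492]
ee_rot: [-3.14, 0.0, -1.288]
force: [5.6, 0.1, -2.8]
width: 0.0238
gripper_force: 30.0
```

{"name": "apply_moves", "arguments": {"steps": [{"translation": [0,0,0],"rotation": [0,0,0]},{"translation": [0,0,0],"rotation": [0,0,0]},{"translation": [0,0,0],"rotation": [0,0,0]},{"translation": [0,0,0],"rotation": [0,0,0]},{"translation": [0,0,0.08],"rotation": [0,0,0]},{"translation": [0,0,0.2],"rotation": [0,0,0]},{"translation": [0,0,0.33],"rotation": [0,0,0]},{"translation": [0,0,0.46],"rotation": [0,0,0]},{"translation": [0,0,0.56],"rotation": [0,0,0]},{"translation": [0,0,0.56],"rotation": [0,0,0]}], "jaw": -1}}

```text
t: 5.2
eef_pos: [0.475, 0.2038, 0.1947]
ee_rot: [-3.133, 0.003, -1.288]
force: [1.9, 0.3, 1.1]
width: 0.0845
gripper_force: 0.0
```

```bash
cat >> h.py <<'E'
yaw=np.radians(16.27);ex=np.array([np.cos(yaw),np.sin(yaw),0]);ey=np.array([-ex[1],ex[0],0]);ez=np.array([0,0,1.]);O=np.array([.505,.0938,0])
def w(x,y,z): return O+(x*ex+y*ey+z*ez)/1e3
def vf(p): d=np.asarray(p)-O; return np.round(np.array([d@ex,d@ey,d[2]])*1e3,1)
def tilt(th): # tool rotation: down, y along -ex, tilted th deg about vise x
    return R.from_rotvec(ex*np.radians(th))*R.from_euler('xyz',[np.pi,0,yaw-np.pi/2])
def go(s,p,rot):
    d=(np.asarray(p)-s['eef_pos'])/.25; r=(rot*R.from_euler('xyz',s['ee_rot']).inv()).as_rotvec(degrees=True)/30
    print("at",vf(s['eef_pos']),"T",d.round(3),"R",r.round(3))
E
python3 - <<'E'
from h import *; from station import *
s=get_state();print(s['eef_pos'],s['q'])
go(s,w(-1,4.3,143),tilt(45))
T=tilt(45).as_matrix();print(T.round(2), ex*1.5)
E
```

```text
[0.47504675 0.20375741 0.19474183] [ 0.78654735  0.11720982 -0.38657692  0.00176726 -1.05841893 -0.50455631]
at [  2.1 113.9 194.7] T [ 0.111 -0.424 -0.207] R [1.431 0.432 0.008]
[[ 0.2  -0.96 -0.2 ]
 [-0.68 -0.28  0.68]
 [-0.71  0.   -0.71]] [1.43992818 0.42024618 0.        ]
```

{"name": "apply_moves", "arguments": {"steps": [{"translation": [0.02,-0.06,0],"rotation": [0.16,0.047,0]},{"translation": [0.035,-0.13,0],"rotation": [0.32,0.093,0]},{"translation": [0.05,-0.2,0],"rotation": [0.48,0.14,0]},{"translation": [0.07,-0.27,0],"rotation": [0.64,0.187,0]},{"translation": [0.09,-0.34,0],"rotation": [0.8,0.233,0]},{"translation": [0.11,-0.42,0],"rotation": [0.96,0.28,0]},{"translation": [0.11,-0.42,0],"rotation": [0.96,0.28,0]},{"translation": [0.11,-0.42,0],"rotation": [0.96,0.28,0]},{"translation": [0.11,-0.42,0],"rotation": [0.96,0.28,0]},{"translation": [0.11,-0.42,0],"rotation": [0.96,0.28,0]}]}}

```text
t: 6.03
eef_pos: [0.4998, 0.0981, 0.1891]
ee_rot: [3.14, 0.523, -1.288]
force: [0.2, 0.1, 1.0]
width: 0.0877
gripper_force: 0.0
```

```bash
python3 - <<'E'
from h import *; from station import *
s=get_state();print(s['q'])
go(s,w(-1,4.3,143),tilt(45))
E
```

```text
[ 0.14959375  0.23927932 -0.14913239 -0.53910453 -1.30206364  0.3116962 ]
at [ -3.8   5.6 189.1] T [ 0.012 -0.002 -0.184] R [0.482 0.138 0.001]
```

{"name": "apply_moves", "arguments": {"steps": [{"translation": [0.012,-0.002,0],"rotation": [0.16,0.046,0]},{"translation": [0.012,-0.002,-0.05],"rotation": [0.32,0.092,0]},{"translation": [0.012,-0.002,-0.12],"rotation": [0.48,0.138,0]},{"translation": [0.012,-0.002,-0.2],"rotation": [0.48,0.138,0]},{"translation": [0.012,-0.002,-0.28],"rotation": [0.48,0.138,0]},{"translation": [0.012,-0.002,-0.36],"rotation": [0.48,0.138,0]},{"translation": [0.012,-0.002,-0.44],"rotation": [0.48,0.138,0]},{"translation": [0.012,-0.002,-0.5],"rotation": [0.48,0.138,0]},{"translation": [0.012,-0.002,-0.5],"rotation": [0.48,0.138,0]},{"translation": [0.012,-0.002,-0.5],"rotation": [0.48,0.138,0]}]}}

```text
t: 6.87
eef_pos: [0.5027, 0.098, 0.064]
ee_rot: [3.139, 0.785, -1.288]
force: [-0.1, 0.5, 0.5]
width: 0.0879
gripper_force: 0.0
```

```bash
python3 - <<'E'
from h import *; from station import *
s=get_state();print(s['q'],s['force'])
go(s,w(-1,4.3,62.7),tilt(45))
E
```

```text
[-0.03501943  0.51999871 -0.14040167 -0.76719211 -1.31047428  0.68111642] [-0.09784997  0.50592432  0.49333098]
at [-1.1  4.6 64. ] T [ 0.001 -0.001 -0.005] R [ 0.001 -0.003 -0.002]
```

{"name": "apply_moves", "arguments": {"steps": [{"translation": [0,0,0],"rotation": [0,0,0]},{"translation": [0,0,0],"rotation": [0,0,0]},{"translation": [0,0,0],"rotation": [0,0,0]},{"translation": [0,0,0],"rotation": [0,0,0]},{"translation": [0,0,0],"rotation": [0,0,0]},{"translation": [0,0,0],"rotation": [0,0,0]},{"translation": [0,0,0],"rotation": [0,0,0]},{"translation": [0,0,0],"rotation": [0,0,0]},{"translation": [0,0,0],"rotation": [0,0,0]},{"translation": [0,0,0],"rotation": [0,0,0]}], "jaw": 1, "newtons": 30}}

```text
t: 7.7
eef_pos: [0.5035, 0.0966, 0.0647]
ee_rot: [-3.141, 0.785, -1.288]
force: [0.0, -0.8, 5.5]
width: 0.06
gripper_force: 30.0
```

{"name": "apply_moves", "arguments": {"steps": [{"translation": [-0.003,0.012,0.03],"rotation": [0,0,0]},{"translation": [-0.006,0.023,0.08],"rotation": [0,0,0]},{"translation": [-0.006,0.023,0.16],"rotation": [0,0,0]},{"translation": [-0.006,0.023,0.24],"rotation": [0,0,0]},{"translation": [-0.006,0.023,0.32],"rotation": [0,0,0]},{"translation": [-0.006,0.023,0.4],"rotation": [0,0,0]},{"translation": [-0.006,0.023,0.46],"rotation": [0,0,0]},{"translation": [-0.006,0.023,0.5],"rotation": [0,0,0]},{"translation": [-0.006,0.023,0.5],"rotation": [0,0,0]},{"translation": [-0.006,0.023,0.5],"rotation": [0,0,0]}]}}

```text
t: 8.53
eef_pos: [0.5016, 0.1026, 0.1892]
ee_rot: [-3.141, 0.785, -1.288]
force: [0.3, 0.1, -1.5]
width: 0.0599
gripper_force: 30.0
```

```bash
python3 - <<'E'
from h import *; from station import *
s=get_state();print(s['q'],s['force'],s['width'])
go(s,w(0,-5,190),tilt(0))
E
```

```text
[-0.02235069  0.35314872 -0.06401523 -0.74406794 -1.47764173  0.50375918] [ 0.28245964  0.1281338  -1.48730117] 0.05991876322432174
at [ -0.7   9.4 189.2] T [ 0.019 -0.055  0.003] R [-1.44  -0.418  0.003]
```

{"name": "apply_moves", "arguments": {"steps": [{"translation": [0,0,0.02],"rotation": [-0.16,-0.047,0]},{"translation": [0,0,0.04],"rotation": [-0.32,-0.093,0]},{"translation": [0,0,0.04],"rotation": [-0.48,-0.14,0]},{"translation": [0,0,0.04],"rotation": [-0.64,-0.187,0]},{"translation": [0,0,0.04],"rotation": [-0.8,-0.233,0]},{"translation": [0,0,0.04],"rotation": [-0.96,-0.28,0]},{"translation": [0,0,0.04],"rotation": [-0.96,-0.28,0]},{"translation": [0,0,0.04],"rotation": [-0.96,-0.28,0]},{"translation": [0,0,0.04],"rotation": [-0.96,-0.28,0]},{"translation": [0,0,0.04],"rotation": [-0.96,-0.28,0]}]}}

```text
t: 9.37
eef_pos: [0.5015, 0.102, 0.198]
ee_rot: [3.14, 0.263, -1.29]
force: [0.3, -0.5, -0.9]
width: 0.06
gripper_force: 30.0
```

{"name": "apply_moves", "arguments": {"steps": [{"translation": [0,0,0],"rotation": [-0.16,-0.047,0]},{"translation": [0,0,0],"rotation": [-0.32,-0.093,0]},{"translation": [0,0,0],"rotation": [-0.48,-0.14,0]},{"translation": [0,0,0],"rotation": [-0.64,-0.187,0]},{"translation": [0,0,0],"rotation": [-0.8,-0.233,0]},{"translation": [0,0,0],"rotation": [-0.96,-0.28,0]},{"translation": [0,0,0],"rotation": [-0.96,-0.28,0]},{"translation": [0,0,0],"rotation": [-0.96,-0.28,0]},{"translation": [0,0,0],"rotation": [-0.96,-0.28,0]},{"translation": [0,0,0],"rotation": [-0.96,-0.28,0]}]}}

```text
t: 10.2
eef_pos: [0.502, 0.1017, 0.199]
ee_rot: [-3.141, -0.26, -1.29]
force: [0.5, -0.3, -1.7]
width: 0.0598
gripper_force: 30.0
```

{"name": "apply_moves", "arguments": {"steps": [{"translation": [0,0,0],"rotation": [-0.16,-0.047,0]},{"translation": [0,0,0],"rotation": [-0.32,-0.093,0]},{"translation": [0,0,0],"rotation": [-0.48,-0.14,0]},{"translation": [0,0,0],"rotation": [-0.64,-0.187,0]},{"translation": [0,0,0],"rotation": [-0.8,-0.233,0]},{"translation": [0,0,0],"rotation": [-0.96,-0.28,0]},{"translation": [0,0,0],"rotation": [-0.96,-0.28,0]},{"translation": [0,0,0],"rotation": [-0.96,-0.28,0]},{"translation": [0,0,0],"rotation": [-0.96,-0.28,0]},{"translation": [0,0,0],"rotation": [-0.96,-0.28,0]}]}}

```text
t: 11.03
eef_pos: [0.502, 0.102, 0.1995]
ee_rot: [-3.138, -0.783, -1.292]
force: [0.8, -0.1, -0.3]
width: 0.0601
gripper_force: 30.0
```

```bash
python3 - <<'E'
from h import *; from station import *
s=get_state();print(s['q'],s['force'],s['width'])
go(s,w(0,-1,100),tilt(-45))
t=grab_frame("top");c=grab_frame("scene");wi=grab_frame("wrist")
a=cv2.resize(t[200:320,180:340],None,fx=2.5,fy=2.5,interpolation=2);b=cv2.resize(c[180:300,290:450],None,fx=2.5,fy=2.5,interpolation=2)
cv2.imwrite("pics/held.png",np.vstack([np.hstack([a,b]),cv2.resize(wi,(400,300)).repeat(1,0) if 0 else np.hstack([cv2.resize(wi,(400,300)),np.zeros((300,400,3),np.uint8)])]))
E
```

```text
[ 0.98525276  0.28880843 -0.64403222  0.59991554 -1.26751344 -1.07725733] [ 0.76127352 -0.14046319 -0.34543707] 0.060112698596858
at [ -0.6   8.7 199.5] T [ 0.013 -0.037 -0.398] R [-0.006  0.003  0.005]
```

View pics/held.png

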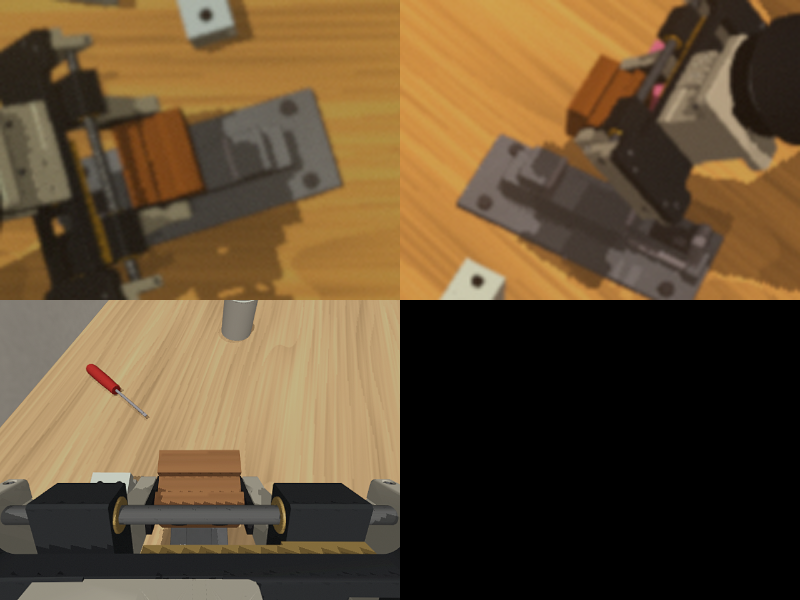

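The block is held with its groove up; it shows in the top crop at about (165,155). The tilt reached −45° as planned, so I lower it now.

{"name": "apply_moves", "arguments": {"steps": [{"translation": [0.005,-0.015,-0.07],"rotation": [0,0,0]},{"translation": [0.01,-0.03,-0.15],"rotation": [0,0,0]},{"translation": [0.013,-0.037,-0.23],"rotation": [0,0,0.005]},{"translation": [0.013,-0.037,-0.31],"rotation": [0,0,0.005]},{"translation": [0.013,-0.037,-0.38],"rotation": [0,0,0.005]},{"translation": [0.013,-0.037,-0.44],"rotation": [0,0,0.005]},{"translation": [0.013,-0.037,-0.49],"rotation": [0,0,0.005]},{"translation": [0.013,-0.037,-0.53],"rotation": [0,0,0.005]},{"translation": [0.013,-0.037,-0.55],"rotation": [0,0,0.005]},{"translation": [0.013,-0.037,-0.55],"rotation": [0,0,0.005]}]}}

```text
t: 12.02
eef_pos: [0.5049, 0.0929, 0.061]
ee_rot: [-3.141, -0.786, -1.286]
force: [0.4, -0.6, -0.3]
width: 0.0602
gripper_force: 30.0
```

```bash
python3 - <<'E'
from h import *; from station import *
s=get_state();print(s['force'],s['moment'])
go(s,w(0,-1.3,56.7),tilt(-45))
E
```

```text
[ 0.43076381 -0.57452045 -0.33422769] [2.52979106 0.71330374 0.03636558]
at [-0.3 -0.8 61. ] T [ 0.002 -0.001 -0.017] R [ 0.001  0.002 -0.004]
```

{"name": "apply_moves", "arguments": {"steps": [{"translation": [0,0,-0.002],"rotation": [0,0,0]},{"translation": [0,0,-0.004],"rotation": [0,0,0]},{"translation": [0,0,-0.006],"rotation": [0,0,0]},{"translation": [0,0,-0.008],"rotation": [0,0,0]},{"translation": [0,0,-0.01],"rotation": [0,0,0]},{"translation": [0,0,-0.012],"rotation": [0,0,0]},{"translation": [0,0,-0.014],"rotation": [0,0,0]},{"translation": [0,0,-0.014],"rotation": [0,0,0]},{"translation": [0,0,-0.014],"rotation": [0,0,0]},{"translation": [0,0,-0.014],"rotation": [0,0,0]}]}}

```text
t: 12.85
eef_pos: [0.505, 0.0933, 0.0581]
ee_rot: [-3.14, -0.786, -1.286]
force: [0.4, -0.3, -1.4]
width: 0.0602
gripper_force: 30.0
```

{"name": "apply_moves", "arguments": {"steps": [{"translation": [0,0,-0.002],"rotation": [0,0,0]},{"translation": [0,0,-0.004],"rotation": [0,0,0]},{"translation": [0,0,-0.006],"rotation": [0,0,0]},{"translation": [0,0,-0.008],"rotation": [0,0,0]},{"translation": [0,0,-0.01],"rotation": [0,0,0]},{"translation": [0,0,-0.01],"rotation": [0,0,0]},{"translation": [0,0,-0.01],"rotation": [0,0,0]},{"translation": [0,0,-0.01],"rotation": [0,0,0]},{"translation": [0,0,-0.01],"rotation": [0,0,0]},{"translation": [0,0,-0.01],"rotation": [0,0,0]}]}}

```text
t: 13.68
eef_pos: [0.5053, 0.0931, 0.0573]
ee_rot: [-3.138, -0.788, -1.287]
force: [-6.1, 2.8, 14.5]
width: 0.0599
gripper_force: 30.0
```

{"name": "apply_moves", "arguments": {"steps": [{"translation": [0,0,0.004],"rotation": [0,0,0]},{"translation": [0,0,0.004],"rotation": [0,0,0]},{"translation": [0,0,0.004],"rotation": [0,0,0]},{"translation": [0,0,0.004],"rotation": [0,0,0]},{"translation": [0,0,0.004],"rotation": [0,0,0]},{"translation": [0,0,0.004],"rotation": [0,0,0]},{"translation": [0,0,0.004],"rotation": [0,0,0]},{"translation": [0,0,0.004],"rotation": [0,0,0]},{"translation": [0,0,0.004],"rotation": [0,0,0]},{"translation": [0,0,0.004],"rotation": [0,0,0]}], "jaw": -1}}

```text
t: 14.52
eef_pos: [0.505, 0.0932, 0.0565]
ee_rot: [-3.14, -0.786, -1.286]
force: [0.7, -0.1, -0.7]
width: 0.0876
gripper_force: 0.0
```

{"name": "apply_moves", "arguments": {"steps": [{"translation": [0,0,0.05],"rotation": [0,0,0]},{"translation": [0,0,0.12],"rotation": [0,0,0]},{"translation": [0,0,0.2],"rotation": [0,0,0]},{"translation": [0,0,0.28],"rotation": [0,0,0]},{"translation": [0,0,0.36],"rotation": [0.12,0.035,0]},{"translation": [0,0,0.44],"rotation": [0.28,0.082,0]},{"translation": [0,0,0.5],"rotation": [0.44,0.128,0]},{"translation": [0,0,0.54],"rotation": [0.6,0.175,0]},{"translation": [0,0,0.54],"rotation": [0.75,0.219,0]},{"translation": [0,0,0.54],"rotation": [0.75,0.219,0]}]}}

```text
t: 15.35
eef_pos: [0.5055, 0.0933, 0.1948]
ee_rot: [-3.133, -0.368, -1.29]
force: [0.1, -0.3, -0.0]
width: 0.0875
gripper_force: 0.0
```

```bash
python3 - <<'E'
from h import *; from station import *
s=get_state();print(s['width'])
go(s,w(0,113.5,190),tilt(0))
E
```

```text
0.0874793869227789
at [  0.4  -0.7 194.8] T [-0.129  0.438 -0.019] R [0.671 0.211 0.003]
```

{"name": "apply_moves", "arguments": {"steps": [{"translation": [-0.02,0.06,0],"rotation": [0.1,0.03,0]},{"translation": [-0.04,0.14,0],"rotation": [0.24,0.07,0]},{"translation": [-0.065,0.22,0],"rotation": [0.38,0.12,0]},{"translation": [-0.09,0.3,0],"rotation": [0.52,0.16,0]},{"translation": [-0.11,0.38,0],"rotation": [0.67,0.2,0]},{"translation": [-0.129,0.438,0],"rotation": [0.69,0.205,0]},{"translation": [-0.129,0.438,0],"rotation": [0.69,0.205,0]},{"translation": [-0.129,0.438,0],"rotation": [0.69,0.205,0]},{"translation": [-0.129,0.438,0],"rotation": [0.69,0.205,0]},{"translation": [-0.129,0.438,0],"rotation": [0.69,0.205,0]}]}}

```text
t: 16.18
eef_pos: [0.4723, 0.2023, 0.1911]
ee_rot: [3.141, -0.002, -1.285]
force: [-0.1, -0.8, 0.8]
width: 0.0877
gripper_force: 0.0
```

```bash
python3 - <<'E'
from h import *; from station import *
import pickle
m=camera_model("wrist");im=grab_frame("wrist");s=get_state()
pickle.dump((m,s),open("w2.pkl","wb"))
print(s['ee_rot']);go(s,w(0,113.5,48),tilt(0))
u,v=pix(m,w(0,20,70))[0].astype(int);print(u,v)
x0,y0=max(u-100,0),max(v-90,0);print(x0,y0)
cv2.imwrite("pics/w2.png",cv2.resize(im[y0:y0+170,x0:x0+200],None,fx=3.5,fy=3.5,interpolation=2))
E
```

```text
[ 3.14124632e+00 -1.25754865e-03 -1.28550511e+00]
at [ -0.9 113.3 191.2] T [ 0.003  0.002 -0.573] R [ 0.002  0.    -0.003]
316 116
216 26
```

View pics/w2.png

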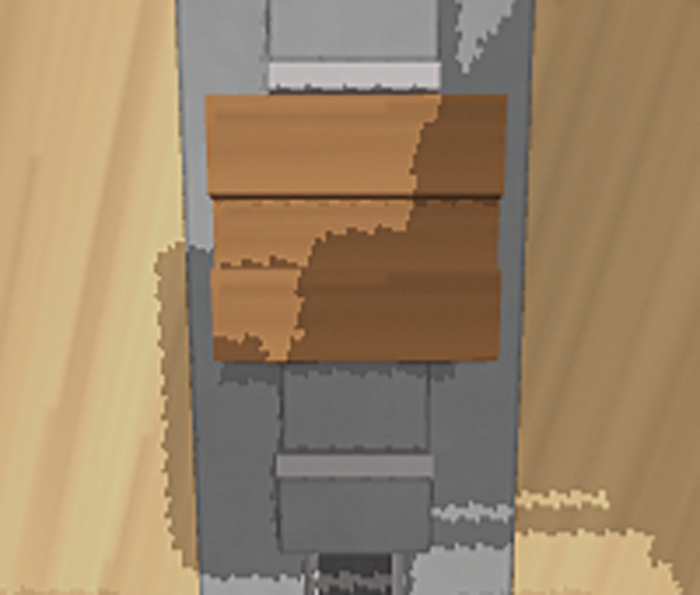

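The block lies flat and square with its groove up, and there is a small gap to the fixed jaw (edges at about y=95 and 360 in the crop). Next I pinch the grip plate and push the jaw in.

{"name": "apply_moves", "arguments": {"steps": [{"translation": [0.003,0.002,-0.08],"rotation": [0,0,0]},{"translation": [0.003,0.002,-0.17],"rotation": [0,0,0]},{"translation": [0.003,0.002,-0.26],"rotation": [0,0,0]},{"translation": [0.003,0.002,-0.35],"rotation": [0,0,0]},{"translation": [0.003,0.002,-0.44],"rotation": [0,0,0]},{"translation": [0.003,0.002,-0.52],"rotation": [0,0,0]},{"translation": [0.003,0.002,-0.57],"rotation": [0,0,0]},{"translation": [0.003,0.002,-0.57],"rotation": [0,0,0]},{"translation": [0.003,0.002,-0.57],"rotation": [0,0,0]},{"translation": [0.003,0.002,-0.57],"rotation": [0,0,0]}]}}

```text
t: 17.07
eef_pos: [0.474, 0.2035, 0.0498]
ee_rot: [-3.14, 0.0, -1.286]
force: [-0.3, 0.2, 0.2]
width: 0.088
gripper_force: 0.0
```

{"name": "apply_moves", "arguments": {"steps": [{"translation": [0,0,0],"rotation": [0,0,0]},{"translation": [0,0,0],"rotation": [0,0,0]},{"translation": [0,0,0],"rotation": [0,0,0]},{"translation": [0,0,0],"rotation": [0,0,0]},{"translation": [0,0,0],"rotation": [0,0,0]},{"translation": [0,0,0],"rotation": [0,0,0]},{"translation": [0,0,0],"rotation": [0,0,0]},{"translation": [0,0,0],"rotation": [0,0,0]},{"translation": [0,0,0],"rotation": [0,0,0]},{"translation": [0,0,0],"rotation": [0,0,0]}], "jaw": 1, "newtons": 50}}

```text
t: 17.9
eef_pos: [0.4735, 0.2032, 0.049]
ee_rot: [-3.141, 0.0, -1.286]
force: [-0.7, 0.3, -0.2]
width: 0.0264
gripper_force: 0.0
```

{"name": "apply_moves", "arguments": {"steps": [{"translation": [0,0,0],"rotation": [0,0,0]},{"translation": [0,0,0],"rotation": [0,0,0]},{"translation": [0.003,-0.01,0],"rotation": [0,0,0]},{"translation": [0.007,-0.023,0],"rotation": [0,0,0]},{"translation": [0.011,-0.037,0],"rotation": [0,0,0]},{"translation": [0.015,-0.05,0],"rotation": [0,0,0]},{"translation": [0.019,-0.064,0],"rotation": [0,0,0]},{"translation": [0.022,-0.077,0],"rotation": [0,0,0]},{"translation": [0.022,-0.077,0],"rotation": [0,0,0]},{"translation": [0.022,-0.077,0],"rotation": [0,0,0]}]}}

```text
t: 18.73
eef_pos: [0.479, 0.1842, 0.049]
ee_rot: [-3.141, 0.001, -1.286]
force: [-1.7, 1.9, -1.0]
width: 0.0234
gripper_force: 50.0
```

```bash
python3 - <<'E'
from h import *; from station import *
s=get_state();print(s['width'],s['force'],s['gripper_force'])
go(s,w(0,91,48),tilt(0))
E
```

```text
0.023427355261111806 [-1.72866427  1.86377611 -1.04392641] 49.999884366989136
at [ 0.3 94.1 49. ] T [ 0.002 -0.012 -0.004] R [-0.002  0.001 -0.001]
```

Next I push in 1 mm steps until it is firm.

{"name": "apply_moves", "arguments": {"steps": [{"translation": [0.001,-0.004,0],"rotation": [0,0,0]},{"translation": [0.002,-0.008,0],"rotation": [0,0,0]},{"translation": [0.003,-0.011,0],"rotation": [0,0,0]},{"translation": [0.004,-0.014,0],"rotation": [0,0,0]},{"translation": [0.005,-0.017,0],"rotation": [0,0,0]},{"translation": [0.005,-0.017,0],"rotation": [0,0,0]},{"translation": [0.005,-0.017,0],"rotation": [0,0,0]},{"translation": [0.005,-0.017,0],"rotation": [0,0,0]},{"translation": [0.005,-0.017,0],"rotation": [0,0,0]},{"translation": [0.005,-0.017,0],"rotation": [0,0,0]}]}}

```text
t: 19.57
eef_pos: [0.4801, 0.1804, 0.049]
ee_rot: [-3.141, 0.001, -1.286]
force: [-3.1, 4.1, 0.8]
width: 0.0236
gripper_force: 50.0
```

{"name": "apply_moves", "arguments": {"steps": [{"translation": [0.001,-0.004,0],"rotation": [0,0,0]},{"translation": [0.002,-0.007,0],"rotation": [0,0,0]},{"translation": [0.003,-0.01,0],"rotation": [0,0,0]},{"translation": [0.003,-0.01,0],"rotation": [0,0,0]},{"translation": [0.003,-0.01,0],"rotation": [0,0,0]},{"translation": [0.003,-0.01,0],"rotation": [0,0,0]},{"translation": [0.003,-0.01,0],"rotation": [0,0,0]},{"translation": [0.003,-0.01,0],"rotation": [0,0,0]},{"translation": [0.003,-0.01,0],"rotation": [0,0,0]},{"translation": [0.003,-0.01,0],"rotation": [0,0,0]}]}}

```text
t: 20.4
eef_pos: [0.4805, 0.1791, 0.049]
ee_rot: [-3.14, 0.002, -1.286]
force: [-8.6, 12.3, 0.8]
width: 0.0238
gripper_force: 50.0
```

{"name": "apply_moves", "arguments": {"steps": [{"translation": [0.001,-0.004,0],"rotation": [0,0,0]},{"translation": [0.002,-0.008,0],"rotation": [0,0,0]},{"translation": [0.003,-0.011,0],"rotation": [0,0,0]},{"translation": [0.003,-0.011,0],"rotation": [0,0,0]},{"translation": [0.003,-0.011,0],"rotation": [0,0,0]},{"translation": [0.003,-0.011,0],"rotation": [0,0,0]},{"translation": [0.003,-0.011,0],"rotation": [0,0,0]},{"translation": [0.003,-0.011,0],"rotation": [0,0,0]},{"translation": [0.003,-0.011,0],"rotation": [0,0,0]},{"translation": [0.003,-0.011,0],"rotation": [0,0,0]}]}}

```text
t: 21.23
eef_pos: [0.4806, 0.1789, 0.0491]
ee_rot: [-3.139, 0.006, -1.286]
force: [-19.0, 27.1, 1.6]
width: 0.0238
gripper_force: 50.0
```

{"name": "apply_moves", "arguments": {"steps": [{"translation": [0,0,0],"rotation": [0,0,0]},{"translation": [0,0,0],"rotation": [0,0,0]},{"translation": [0,0,0],"rotation": [0,0,0]},{"translation": [0,0,0],"rotation": [0,0,0]},{"translation": [0,0,0],"rotation": [0,0,0]},{"translation": [0,0,0.1],"rotation": [0,0,0]},{"translation": [0,0,0.22],"rotation": [0,0,0]},{"translation": [0,0,0.34],"rotation": [0,0,0]},{"translation": [0,0,0.46],"rotation": [0,0,0]},{"translation": [0,0,0.56],"rotation": [0,0,0]}], "jaw": -1}}

```text
t: 22.07
eef_pos: [0.4821, 0.1741, 0.1913]
ee_rot: [-3.14, 0.0, -1.286]
force: [0.4, -0.5, -0.1]
width: 0.0843
gripper_force: 0.0
```

```bash
python3 - <<'E'
from h import *; from station import *
m=camera_model("wrist");im=grab_frame("wrist");s=get_state();print(s['force'],s['width'])
u,v=pix(m,w(0,20,70))[0].astype(int);x0,y0=max(u-100,0),max(v-90,0);print(x0,y0)
a=cv2.resize(im[y0:y0+190,x0:x0+200],None,fx=3,fy=3,interpolation=2)[:570,:600]
cv2.imwrite("pics/w3.png",a)
E
```

```text
[3.15509442 1.69918921 5.587176  ] 0.08600935109105116
219 66
```

View pics/w3.png

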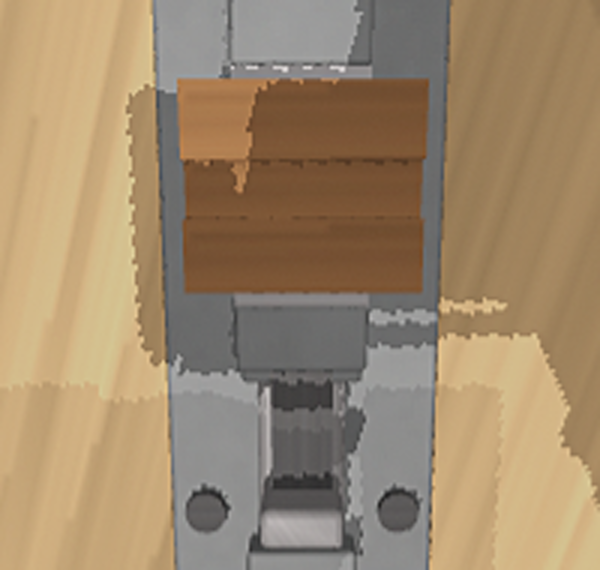

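```bash
python3 - <<'E'
from h import *; from station import *
m=camera_model("wrist");s=get_state()
c=lambda l:np.array(l)/3+[219,66]
for p in plane(m,c([(178,79),(428,79),(424,292),(184,292)]),.085): print(vf(p))
for p in plane(m,c([(235,305),(370,305),(235,66),(370,66),(235,78)]),.067): print(vf(p))
print(s['t'],s['qd'].round(3))
E
```

```text
[ 32.9 -25.1  85. ]
[-27.4 -25.1  85. ]
[-28.4  25.2  85. ]
[33.2 25.3 85. ]
[21.4 30.4 67. ]
[-15.7  30.3  67. ]
[ 20.3 -29.9  67. ]
[-14.3 -29.9  67. ]
[ 20.4 -27.1  67. ]
22.1167 [ 0.002  0.022 -0.038  0.007  0.135  0.001]
```

The block measures y −25 to +25 and is square and centred to about 2 mm, with the jaw against it. The gripper is clear, so I'm handing in.

```bash
python3 -c "
from station import *
print(job_done())"
```

```text
the job is handed in; nothing more can be done
None
```

The block is turned groove-up, flat on the bed and centred to about 2 mm against the fixed jaw, with the sliding jaw pushed up at about 33 N; the job was handed in at about 22 s, and the result wasn't reported back.

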